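Find the key that opens the matches box

TASK

The white box in which the matches are locked away from the children has to be opened: find out which of the three keys in the stand turns its lock by trying them in the keyhole, and put any key that does not turn back upright in a slot of the stand. Turn the fitting key clockwise to its stop and leave it in the lock, then push the lid by its bar fully open to its stop, without knocking over or shifting the things standing around.

Things in the scene. Friction and masses are not known exactly. Their poses are not given: they have to be found in the camera images.
- key_a: one of three steel keys with a black grip, alike but for the notch in the blade (here 17 below the origin). Origin: centre of the collar's underside; z up to the grip, y along the width of blade and grip. Collar 36 across, 4 thick; upright flat grip on it 44 (y) x 10 (x), from 4 to 40 above the origin. 70 g. Same turned half round. Starts standing in a slot of the stand; which key in which slot varies.
- key_b: one of three steel keys with a black grip, alike but for the notch in the blade (here 26 below the origin). Origin: centre of the collar's underside; z up to the grip, y along the width of blade and grip. Below: a boss 12 across, 8 long, then a flat blade 28 (y) x 5 (x) from 8 to 51 below the origin, tip 23 x 3 down to 55. Otherwise as key_a.
- key_c: one of three steel keys with a black grip, alike but for the notch in the blade (here 35 below the origin). Origin: centre of the collar's underside; z up to the grip, y along the width of blade and grip. Otherwise as key_a and key_b. Which of the three keys fits the lock changes from start to start and cannot be seen from outside.
- key_stand: fixed wooden stand, 58 x 186 (y), its slotted top 50 x 170, 66 above the worktop. Origin: centre of its underside; y along the row. Three slots 15 (x) by 33 (y) through the 10 thick top, at x = 0 and y = -54, 0, +54; a key stands with its y axis along the row and its collar on the top.
- safe_box: fixed white box with a wooden sliding lid, 130 (x) by 250 (y) by 80 high. Origin: centre of its underside; y along its length, towards the lock end. The aluminium lock plate covers the 75 at the +y end, flush with the rim; the lid covers the rest.
- keyhole (a point): centre of the keyhole at the top of the lock plate, 80 above the worktop, 85 from the box's centre along its y. A round hole of 16 with a slot 10 (box x) by 33 (box y) across it, 5 deep, into the lock case. Any of the keys goes in, key y along box y, until its collar rests on the plate; only then can it be turned.
- lock (a joint): angle of the lock in rad, clockwise from above: 0 locked, 1.2 stop, unlocked; stays where left (friction 0.03 N m). A key has 0.1 play: turn it 1.3 in all. A wrong key strikes a ward hard at about 0.25 (over 0.3 N m) and turns the lock under 0.3: turn it back to 0.1 past its start, so the lock is at 0, and draw it straight up. The fitting key turns freely and is held while turned; lid free from 0.9.
- lid (a joint): travel of the lid in m: 0 shut, 0.100 fully open at its stop; it slides along the box's -y, away from the lock, against about 2 N of friction and stays where it is left. Locked, it has 2 mm of play.
- lid_bar (a point): middle of the top of the lid's pull bar: a wooden bar 70 long across the lid (box x), 12 thick (box y), its top 19 above the lid's face, 95 above the worktop; the lid's face is 4 below the box's rim. Shut, the bar is 71 from the keyhole along the box's -y.
- kitchen_timer: round white kitchen timer, 71 x 71 x 58, a bystander. Origin: centre of its underside.
- mug_2: cream mug, 78 x 116 x 101, a bystander. Origin: centre of its underside.
- salt_shaker: grey salt shaker, 44 across, 90 high, behind the white box, a bystander. Origin: centre of its underside.
- teaspoon: steel teaspoon, 130 long, lying, a bystander. Origin: centre of its underside.
There are look-alikes about, which are no part of the job. What is shaped like the key_b but pink is not meant.

How it is judged:
By the outcome, as a careful person would: the job done as asked, in the order asked, and still so for the second after the job is handed in, with the robot touching nothing.
It also fails if it takes over 72 s, if anything falls off the work surface, if the arm or the gripper's body presses on something with over 40 N, if the wrist force passes 120 N, or if a joint passes its speed limit or range.

ROBOT

A 7-joint arm with a two-finger parallel gripper is mounted at the origin on a cart in front of the work surface, level with it; the furniture and walls round the work are solid. World frame = base frame: x ahead of the robot, y to its left, z up, the work surface at z = 0. Lengths are in m, angles in rad, forces in N, time in s.
With the tool pointing down it reaches from about 0.425 to 0.875 m from the base axis. Payload 4.7 kg.
Tool frame: the origin (TCP) lies midway between the tips of the shut fingers; the grasp point (between the pads) lies 19 mm behind it; z points along the fingers, y is the direction in which the jaws open and shut (so a half turn about z gives the same grasp; the last joint's range is limited). The gripper opens to 87 mm and grips with 3 to 60 N. Pads are 19 mm wide; open, the fingers measure 117 mm over their backs; the gripper's body (75 mm by 190 mm) begins 51 mm behind the grasp point.
Start: joints at [1.175, 0.321, -0.07, 1.45, 0.023, 1.371, -0.057], TCP at [0.259, -0.596, 0.223] pointing down, gripper open.
Joint ranges: [-2.86, 2.86], [-0.3, 2.09], [-1.38, 1.24], [0.06, 2.45], [-1.56, 4.7], [0.09, 2.05], [-2.69, 2.69]. Speed limits (rad/s): [2.57, 2.57, 3.14, 3.14, 3.14, 3.14, 3.14].

INTERFACE

Orientations are given as a rotation vector (axis times angle).
In Python, from bench import get_state, eyes, job gives the robot as it stands. The module is installed in compiled form; this text tells all that it offers.
- The arm moves only by the shell command python3 -m jog 'ROWS' [FORCE]. ROWS is JSON, a list that holds one entry, the list of rows, each a list of 5 numbers: the opening, from 0 (shut) to 1 (fully open), then the shift along the tool's x, y, z in units of 40 mm (1.0 is 40 mm), then the turn about the tool's z in units of 5 degrees (1.0 is 5 degrees). In form: [[[jaw, dx, dy, dz, turn], ...]]. A call has 1 to 10 rows; each row shifts and turns the commanded pose from where the row before left it, along the tool's axes as they then stand; what a row does not reach is not made up. A row lasts 1/8 s, in which the tool goes at most 62.5 mm and 10.7 degrees, less where a joint would pass 70% of its speed; a pose out of reach is approached as far as the arm can. A call is refused whole if a number of a shift passes 1 or a number of a turn 1, either way. A call with a gripper value outside its range is refused whole. The fingers move at their own pace and stop on an object; FORCE is the grip in N (left out, the last holds). Time passes only in rows, so rows that do not move let the fingers close. It gives the time, the measured TCP pose, the force and the opening at its end, in the units of the state.
- get_state(): the state, without advancing time (a new reading comes with each control period).
- eyes.get_image(name): name is "side" or "top"; returns (picture, depth): 420x560x3 uint8, red, green, blue; 420x560 float32, m along the optical axis (not along the pixel's ray), 0 where there is no reading.
- eyes.camera_params(name): a dict with "camera_matrix" (3x3 intrinsics, pixels), "k1" (the pictures are not rectified: a ray, as slopes to the right and down, at radius r is drawn at 1 + k1 r^2 times it, then the intrinsics apply), "pose" (4x4, takes a point from camera to world coordinates). Camera axes: x right, y down, z forward; pixel columns grow to the right and rows downward; lengths in m; the calibration is good to about 2 mm. A picture is of the moment at which its call begins. camera_params takes no time and is no camera call.
- job.close_job(): hands the job in, once; it reports no verdict.
The state is a dict: "time": time; "joint_positions": joint angles; "qd": joint speeds; "joint_torque": joint torques, N m; "position": TCP position; "tool_rot": TCP orientation; "ft_force": force on the tool from outside, world axes, zero at the start; "torque": the same for the moment, N m; "grip_width": opening from 0.0 (shut) to 1.0 (fully open).
Only numpy, scipy, OpenCV 4.12 (cv2) and the standard library are available. Lean on these libraries where they do the work, as an engineer would, in place of code of your own. Each camera call takes 0.05 s, during which the arm holds its last target. There are 200 camera calls.

## Working session

There is one attempt and no reset: what is moved stays moved. The work goes in short steps, Python scripts to look and compute and a shell command to move; the robot and the scene stay as the last step left them, time stands still between calls to the robot, and variables do not carry over. Pictures are saved under pics/ and viewed, about 8 in all and at most 12, crops included, and the job is handed in when it is done.

```bash
mkdir -p pics; python3 - <<'E'
from bench import get_state, eyes
import cv2,numpy as np
print(get_state())
for n in("top","side"):
    im,d=eyes.get_image(n); cv2.imwrite(f"pics/{n}0.png",im[:,:,::-1]); np.save(f"{n}0.npy",d)
    print(n,eyes.camera_params(n))
E
```

```text
{'time': 0.0, 'joint_positions': array([ 1.17513013,  0.32181289, -0.07005942,  1.45168542,  0.02261947,
        1.37079977, -0.05690755]), 'qd': array([ 1.47009679e-05,  2.45254806e-04, -2.43361357e-03,  1.35795691e-03,
        5.96573127e-04,  7.25192408e-04,  1.49555145e-03]), 'joint_torque': array([ 1.20704331e-04, -4.91294146e+01, -4.03523566e-01, -3.12523019e+01,
       -6.39109151e-02,  4.36474197e-02,  1.59571709e-04]), 'position': array([ 0.25866654, -0.59570486,  0.22146266]), 'tool_rot': array([-3.07407400e+00, -6.38794088e-01,  8.05910451e-04]), 'ft_force': array([-0.16392034,  1.16342864, -0.0333148 ]), 'torque': array([-0.01397975, -0.03120803, -0.03842616]), 'grip_width': 0.9980115666635595}
top {'camera_matrix': array([[489.80797615,   0.        , 272.92919469],
       [  0.        , 489.80797615, 214.77329281],
       [  0.        ,   0.        ,   1.        ]]), 'k1': -0.08285810072759428, 'pose': array([[-0.01923005, -0.98630358,  0.16381533,  0.34618345],
       [-0.99981363,  0.01869041, -0.00483506,  0.06564559],
       [ 0.00170706, -0.16387778, -0.98647917,  1.11462459],
       [ 0.        ,  0.        ,  0.        ,  1.        ]])}
side {'camera_matrix': array([[405.74800314,   0.        , 279.10999713],
       [  0.        , 405.74800314, 213.19590127],
       [  0.        ,   0.        ,   1.        ]]), 'k1': -0.09133506540717101, 'pose': array([[-0.87248498, -0.32692884,  0.36316317,  0.11026996],
       [-0.48821176,  0.55208759, -0.67590574,  0.74785779],
       [ 0.0204752 , -0.76701814, -0.64129863,  0.763509  ],
       [ 0.        ,  0.        ,  0.        ,  1.        ]])}
```

View pics/top0.png

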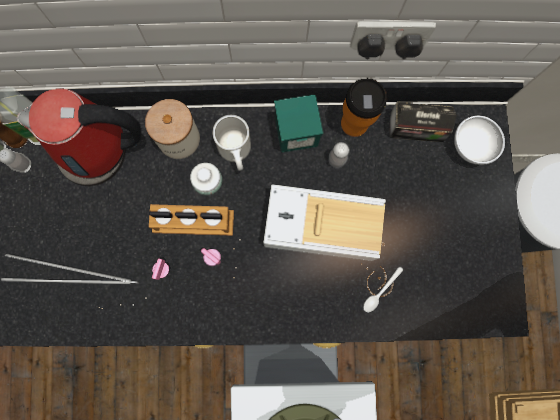

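View pics/side0.png

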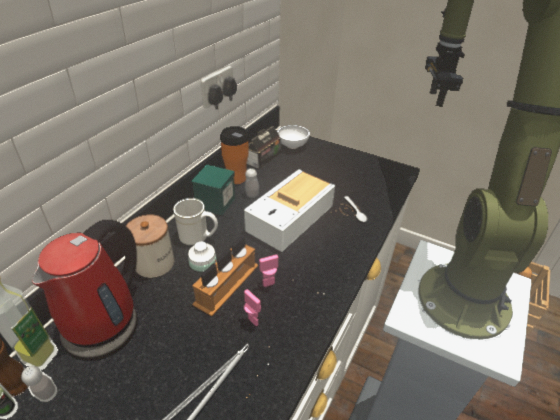

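```bash
cat >h.py <<'E'
import numpy as np,cv2
from bench import eyes,get_state
def rays(n,uv):
    p=eyes.camera_params(n);uv=np.asarray(uv,float).reshape(-1,2)
    K=p["camera_matrix"];s=(uv-K[:2,2])/[K[0,0],K[1,1]];x=s.copy()
    for _ in range(12): x=s/(1+p["k1"]*(x**2).sum(1,keepdims=True))
    return np.c_[x,np.ones(len(x))],p["pose"]
def onz(n,uv,z):
    r,T=rays(n,uv);d=r@T[:3,:3].T;t=(z-T[2,3])/d[:,2:]
    return T[:3,3]+t*d
def cloud(n,dep):
    h,w=dep.shape;v,u=np.mgrid[:h,:w];r,T=rays(n,np.c_[u.ravel(),v.ravel()])
    P=(r*dep.reshape(-1,1))@T[:3,:3].T+T[:3,3]
    return P.reshape(h,w,3)
def proj(n,P):
    p=eyes.camera_params(n);T=p["pose"];c=(np.asarray(P,float).reshape(-1,3)-T[:3,3])@T[:3,:3]
    x=c[:,:2]/c[:,2:];x=x*(1+p["k1"]*(x**2).sum(1,keepdims=True));K=p["camera_matrix"]
    return x*[K[0,0],K[1,1]]+K[:2,2]
def rect(P,m):
    m=cv2.morphologyEx(m.astype(np.uint8),cv2.MORPH_OPEN,np.ones((3,3)))
    return cv2.minAreaRect((P[m>0][:,:2]*1000).astype(np.float32))
E
python3 - <<'E'
from h import *
d=np.load("top0.npy");P=cloud("top",d);im=cv2.imread("pics/top0.png")
v,u=np.mgrid[:420,:560]
box=(u>255)&(u<395)&(v>175)&(v<265)
print("box",rect(P,box&(P[...,2]>.07)&(P[...,2]<.088)))
print("bar",rect(P,box&(P[...,2]>.0885)), (box&(P[...,2]>.0885)).sum())
st=(u>140)&(u<240)&(v>198)&(v<242)
print("stand",rect(P,st&(P[...,2]>.055)&(P[...,2]<.075)))
m=(st&(P[...,2]>.09)).astype(np.uint8)
n,l,s,c=cv2.connectedComponentsWithStats(m)
for i in range(1,n):
    if s[i,4]>8: print("key",s[i],c[i],P[l==i].mean(0),cv2.minAreaRect((P[l==i][:,:2]*1000).astype(np.float32)))
a=cv2.resize(im[195:245,140:240],None,fx=7,fy=7,interpolation=cv2.INTER_CUBIC)
b=cv2.resize(im[180:265,255:395],None,fx=5,fy=5,interpolation=cv2.INTER_CUBIC)[:240]
b=cv2.resize(im[182:262,258:358],None,fx=7,fy=7,interpolation=cv2.INTER_CUBIC)
cv2.imwrite("pics/crop1.png",cv2.resize(np.vstack([a,b]),None,fx=.65,fy=.65))
for nm,r in(("timer",(190,165,222,195)),("mug",(212,115,250,172)),("shaker",(328,140,350,168)),("pink1",(150,258,172,280)),("pink2",(200,246,222,267)),("green",(272,92,322,150))):
    q=P[r[1]:r[3],r[0]:r[2]].reshape(-1,3);q=q[q[:,2]>.01];print(nm,q.min(0).round(3),q.max(0).round(3))
E
```

```text
box ((504.1226806640625, -50.83941650390625), (252.26873779296875, 131.50343322753906), 81.33641815185547)
bar ((436.4391784667969, 0.8588485717773438), (30.0339412689209, 220.1626739501953), 62.09690475463867) 217
stand ((520.18017578125, 246.23353576660156), (169.30462646484375, 50.76414108276367), 87.31489562988281)
key [149 210  23   7 120] [160.05833333 213.275     ] [0.52024688 0.29580099 0.11193039] ((445.905029296875, 186.5900115966797), (312.222900390625, 28.365936279296875), 55.684757232666016)
key [175 211  22   7 117] [185.29059829 213.97435897] [0.51923616 0.24447026 0.10369591] ((520.3673706054688, 244.42742919921875), (43.30253601074219, 11.149412155151367), 88.2414779663086)
key [201 212  20   6 112] [210.17857143 214.63392857] [0.5153178  0.19097562 0.11275954] ((443.9285888671875, 128.0365447998047), (229.4510040283203, 33.75189208984375), 40.91830062866211)
timer [0.346 0.066 0.01 ] [0.644 0.248 1.115]
mug [0.346 0.066 0.01 ] [0.736 0.197 1.115]
shaker [ 0.346 -0.112  0.01 ] [0.676 0.066 1.115]
pink1 [0.346 0.066 0.054] [0.429 0.324 1.115]
pink2 [0.346 0.066 0.054] [0.449 0.211 1.115]
green [ 0.346 -0.06   0.01 ] [0.804 0.066 1.115]
```

View pics/crop1.png

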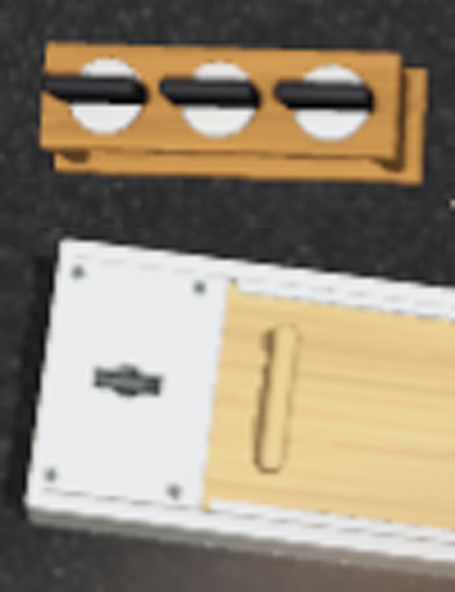

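Look-alikes: black-grip keys in the stand at px (160,213), (185,214) and (210,215) are the ones meant. The pink ones at (160,269) and (212,257) are not. The crop shows three upright black grips in the stand, and the keyhole at about px (286,215). First move: swing over while turning.

```bash
cat >>h.py <<'E'
def go(x,y,z,az):
    "remaining tool-frame shift/turn in move units to put TCP at x,y,z with tool y at azimuth az (deg); shift in present axes, and in axes after turn"
    from scipy.spatial.transform import Rotation as R
    s=get_state();M=R.from_rotvec(s["tool_rot"]).as_matrix();a=np.degrees(np.arctan2(M[1,1],M[0,1]))
    t=(a-az+180)%360-180;d=np.array([x,y,z])-s["position"];M2=M@R.from_euler("z",t,degrees=True).as_matrix()
    print("t",round(s["time"],2),"pos",s["position"].round(4),"az",a.round(2),"F",s["ft_force"].round(1),"T",s["torque"].round(2),"q7",s["joint_positions"][6].round(2),"w",round(s["grip_width"],3))
    print("now",(M.T@d/.04).round(3),"turn",round(t/5,3),"after turn",(M2.T@d/.04).round(3),"tilt",np.degrees(np.arccos(-M[2,2])).round(2))
E
python3 - <<'E'
from h import *
d=np.load("top0.npy");P=cloud("top",d);P[d==0]=0
print("keyhole",onz("top",[286.1,215.4],.08))
v,u=np.mgrid[:420,:560]
st=(u>140)&(u<240)&(v>198)&(v<242)
m=(st&(P[...,2]>.09)).astype(np.uint8)
n,l,s,c=cv2.connectedComponentsWithStats(m)
for i in range(1,n):
    if s[i,4]>8: q=P[l==i];print("key",q.mean(0).round(4),cv2.minAreaRect((q[:,:2]*1000).astype(np.float32)))
box=(u>255)&(u<395)&(v>175)&(v<265)
print("bar",rect(P,box&(P[...,2]>.088)&(P[...,2]<.1)))
E
python3 -m jog '[[[1,0.9,0,0,-1],[1,0.9,0,0,-1],[1,0.9,0,0,-1],[1,0.9,0,0,-1],[1,0.9,0,0,-1],[1,0.9,0,0,-1],[1,0.9,0,0,-1],[1,0.9,0,0,-1],[1,0.9,0,0,-1],[1,0.9,0,0,-1]]]'
python3 -c "
from h import *
go(.5202,.2462,.15,-2.3)"
```

```text
keyhole [[0.51609962 0.03240663 0.08      ]]
key [0.5217 0.2977 0.1035] ((522.2528686523438, 299.1938171386719), (44.92241287231445, 9.478870391845703), 87.8769302368164)
key [0.5192 0.2445 0.1037] ((520.3673706054688, 244.42742919921875), (43.30253601074219, 11.149412155151367), 88.2414779663086)
key [0.5168 0.1921 0.1037] ((517.8274536132812, 191.68154907226562), (40.5716438293457, 10.886964797973633), 87.3187484741211)
bar ((505.90545654296875, -35.318199157714844), (12.151294708251953, 67.1247787475586), 81.43556213378906)
time: 1.35
position: [0.5021, -0.3431, 0.2226]
tool_rot: [2.512, 1.887, -0.0]
ft_force: [-0.1, -0.6, 0.5]
grip_width: 0.999
t 1.35 pos [ 0.5021 -0.3431  0.2226] az -16.19 F [-0.1 -0.6  0.5] T [-0.02 -0.11 -0.04] q7 0.2 w 0.999
now [14.276 -3.673  1.813] turn -2.777 after turn [14.74  -0.139  1.813] tilt 0.01
```

```bash
python3 -m jog '[[[1,1,-0.9,0,-0.93],[1,1,-0.8,0,-0.93],[1,1,-0.6,0,-0.92],[1,1,0,0,0],[1,1,0,0,0],[1,1,0,0,0],[1,1,0,0,0],[1,1,0,0,0],[1,1,0,0,0],[1,1,0,0,0]]]'
python3 -m jog '[[[1,1,0,0,0],[1,1,0,0,0],[1,1,0,0,0],[1,0,0,0.6,0],[1,0,0,0,0]]]'
python3 -c "
from h import *
go(.5175,.192,.077,-2.4)"
```

```text
time: 2.6
position: [0.4484, 0.0733, 0.2225]
tool_rot: [2.268, 2.172, -0.001]
ft_force: [0.8, -0.8, -0.1]
grip_width: 0.999
time: 3.22
position: [0.4527, 0.1914, 0.1971]
tool_rot: [-2.267, -2.173, 0.005]
ft_force: [-0.6, -0.6, -0.3]
grip_width: 0.999
t 3.23 pos [0.4527 0.1914 0.1971] az -2.43 F [-0.6 -0.6 -0.3] T [-0.02 -0.08 -0.03] q7 -0.52 w 0.999
now [0.088 1.627 2.998] turn -0.007 after turn [0.087 1.627 2.998] tilt 0.2
```

```bash
python3 -m jog '[[[1,0.03,0.8,0.5,0],[1,0.05,0.83,0.5,0],[1,0,0,1,0],[1,0,0,0.6,0],[1,0,0,0,0],[1,0,0,0,0]]]'
python3 -c "
from h import *
go(.5175,.192,.077,-2.4)
im,d=eyes.get_image('side');T=proj('side',[[.517,.192,.09]])[0].astype(int);print(T)
c=im[T[1]-60:T[1]+40,T[0]-60:T[0]+60,::-1];cv2.imwrite('pics/s1.png',cv2.resize(c,None,fx=5,fy=5,interpolation=2))"
```

```text
time: 3.98
position: [0.5208, 0.1915, 0.0961]
tool_rot: [2.271, 2.169, 0.002]
ft_force: [-0.1, 0.1, 0.2]
grip_width: 0.999
t 3.98 pos [0.5208 0.1915 0.0961] az -2.63 F [-0.1  0.1  0.2] T [ 0.01 -0.08 -0.05] q7 -0.67 w 0.999
now [ 0.009 -0.084  0.477] turn -0.046 after turn [ 0.009 -0.084  0.477] tilt 0.12
[237 245]
```

View pics/s1.png

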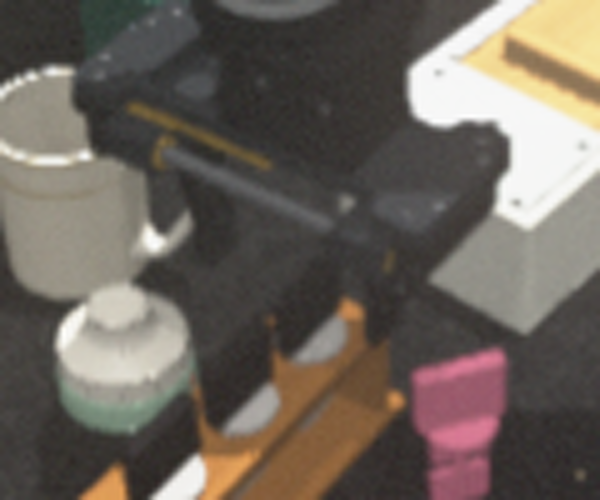

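```bash
python3 -m jog '[[[1,0,-0.08,0.3,0],[1,0,0,0.18,0],[1,0,0,0,0],[0,0,0,0,0],[0,0,0,0,0],[0,0,0,0,0],[0,0,0,0,0],[0,0,0,0,0]]]' 40
python3 -c "
from h import *
go(.5175,.192,.077,-2.4)"
```

```text
time: 5.03
position: [0.5167, 0.1915, 0.0753]
tool_rot: [2.272, 2.17, -0.0]
ft_force: [-0.0, 0.0, -0.5]
grip_width: 0.519
t 5.03 pos [0.5167 0.1915 0.0753] az -2.62 F [-0.   0.  -0.5] T [ 0.02 -0.1   0.01] q7 -0.69 w 0.519
now [ 0.013  0.019 -0.041] turn -0.044 after turn [ 0.013  0.019 -0.041] tilt 0.01
```

```bash
python3 -m jog '[[[0,0,0,0,0],[0,0,0,0,0],[0,0,0,0,0],[0,0,0,0,0],[0,0,0,0,0],[0,0,0,0,0]]]'
python3 -c "
from h import *
go(.5175,.192,.077,-2.4)"
```

```text
time: 5.78
position: [0.5167, 0.1916, 0.0753]
tool_rot: [2.272, 2.17, 0.0]
ft_force: [1.3, 0.2, -0.2]
grip_width: 0.109
t 5.78 pos [0.5167 0.1916 0.0753] az -2.62 F [ 1.3  0.2 -0.2] T [-0.03 -0.16 -0.02] q7 -0.69 w 0.109
now [ 0.012  0.019 -0.041] turn -0.044 after turn [ 0.012  0.019 -0.041] tilt 0.01
```

```bash
python3 -m jog '[[[0,0,0,-0.5,0],[0,0,0,-0.8,0],[0,0,0,-0.9,0],[0,-0.8,0,0,0.6],[0,-1,0,0,0.61],[0,-1,0,0,0],[0,-0.8,0,0,0],[0,0,0,0,0],[0,0,0,0,0]]]'
python3 -c "
from h import *
go(.5166,.0332,.1,-8.65)
im,d=eyes.get_image('side');T=proj('side',[[.517,.033,.1]])[0].astype(int);print(T)
c=im[T[1]-60:T[1]+40,T[0]-60:T[0]+60,::-1];cv2.imwrite('pics/s2.png',cv2.resize(c,None,fx=5,fy=5,interpolation=2))"
```

```text
time: 6.9
position: [0.5007, 0.0496, 0.1642]
tool_rot: [2.382, 2.048, 0.002]
ft_force: [0.6, 0.4, -1.4]
grip_width: 0.112
t 6.9 pos [0.5007 0.0496 0.1642] az -8.63 F [ 0.6  0.4 -1.4] T [ 0.01 -0.11 -0.  ] q7 -0.37 w 0.112
now [-0.346  0.454  1.606] turn 0.004 after turn [-0.346  0.454  1.606] tilt 0.06
[271 206]
```

```bash
python3 -m jog '[[[0,-0.35,0.45,0,0],[0,0,0,0.3,0],[0,0,0,0,0],[0,0,0,0,0]]]'
python3 -c "
from h import *
go(.5166,.0332,.1,-8.65)
im,d=eyes.get_image('side');T=proj('side',[[.517,.033,.1]])[0].astype(int);print(T)
c=im[T[1]-40:T[1]+40,T[0]-50:T[0]+50,::-1];cv2.imwrite('pics/s2.png',cv2.resize(c,None,fx=7,fy=7,interpolation=2))"
```

```text
time: 7.45
position: [0.5155, 0.0333, 0.1511]
tool_rot: [-2.381, -2.049, 0.001]
ft_force: [-0.4, -0.9, -0.7]
grip_width: 0.11
t 7.45 pos [0.5155 0.0333 0.1511] az -8.57 F [-0.4 -0.9 -0.7] T [ 0.03 -0.13 -0.02] q7 -0.36 w 0.11
now [1.000e-03 3.000e-02 1.276e+00] turn 0.016 after turn [1.000e-03 3.000e-02 1.276e+00] tilt 0.06
[271 206]
```

View pics/s2.png

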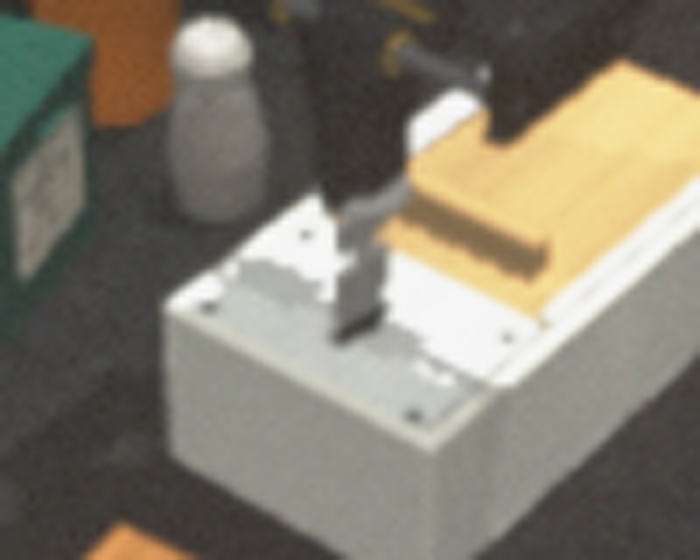

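The key's tip hangs just above the keyhole, at crop px (360,320), and looks aligned. I'll lower it gently.

```bash
python3 -m jog '[[[0,0,0.03,0.1,0],[0,0,0,0.1,0],[0,0,0,0.1,0],[0,0,0,0,0]]]'
python3 -c "
from h import *
go(.5166,.0332,.0893,-8.65)"
```

```text
time: 8.0
position: [0.517, 0.0318, 0.1389]
tool_rot: [-2.383, -2.047, 0.001]
ft_force: [-0.4, -0.3, -1.0]
grip_width: 0.112
t 8.0 pos [0.517  0.0318 0.1389] az -8.67 F [-0.4 -0.3 -1. ] T [-0.01 -0.06  0.02] q7 -0.38 w 0.112
now [ 0.033 -0.014  1.239] turn -0.004 after turn [ 0.033 -0.014  1.239] tilt 0.05
```

```bash
python3 -m jog '[[[0,0.02,0,0.15,0],[0,0,0,0.2,0],[0,0,0,0.2,0],[0,0,0,0.2,0],[0,0,0,0,0]]]'
python3 -c "
from h import *
go(.5166,.0332,.0893,-8.65)"
```

```text
time: 8.62
position: [0.5168, 0.0327, 0.1084]
tool_rot: [-2.382, -2.046, 0.002]
ft_force: [0.3, 0.4, -1.3]
grip_width: 0.111
t 8.62 pos [0.5168 0.0327 0.1084] az -8.66 F [ 0.3  0.4 -1.3] T [ 0.01 -0.11  0.  ] q7 -0.4 w 0.111
now [ 0.013 -0.006  0.478] turn -0.003 after turn [ 0.013 -0.006  0.478] tilt 0.1
```

```bash
python3 -m jog '[[[0,0,0,0.2,0],[0,0,0,0.2,0],[0,0,0,0.08,0],[0,0,0,0.04,0],[0,0,0,0,0]]]'
python3 -c "
from h import *
go(.5166,.0332,.0893,-8.65)"
```

```text
time: 9.25
position: [0.5171, 0.0327, 0.0893]
tool_rot: [-2.383, -2.047, 0.002]
ft_force: [-3.3, 0.5, 6.5]
grip_width: 0.112
t 9.25 pos [0.5171 0.0327 0.0893] az -8.67 F [-3.3  0.5  6.5] T [-0.09  0.8   0.05] q7 -0.42 w 0.112
now [ 0.012 -0.015 -0.001] turn -0.004 after turn [ 0.012 -0.015 -0.001] tilt 0.08
```

```bash
python3 -m jog '[[[0,0,0,0,0.7],[0,0,0,0,0.7],[0,0,0,0,0.7],[0,0,0,0,0.7],[0,0,0,0,0.7],[0,0,0,0,0.2],[0,0,0,0,0]]]'
python3 -c "
from h import *
go(.5166,.0332,.0893,-8.65)"
python3 -m jog '[[[0,0,0,0,0.3],[0,0,0,0,0.3],[0,0,0,0,0]]]'
python3 -c "
from h import *
go(.5166,.0332,.0893,-8.65)"
```

```text
time: 10.12
position: [0.517, 0.0336, 0.0893]
tool_rot: [-2.679, -1.64, 0.001]
ft_force: [-3.4, 1.4, 5.3]
grip_width: 0.107
t 10.12 pos [0.517  0.0336 0.0893] az -27.05 F [-3.4  1.4  5.3] T [0.22 0.85 0.44] q7 -0.73 w 0.107
now [-0.014 -0.005 -0.   ] turn -3.681 after turn [-0.012 -0.009 -0.   ] tilt 0.05
time: 10.5
position: [0.5171, 0.0337, 0.0893]
tool_rot: [-2.721, -1.571, 0.001]
ft_force: [-4.2, 0.7, 5.5]
grip_width: 0.116
t 10.5 pos [0.5171 0.0337 0.0893] az -30.0 F [-4.2  0.7  5.5] T [0.21 0.88 0.71] q7 -0.78 w 0.116
now [-0.016 -0.004 -0.   ] turn -4.27 after turn [-0.014 -0.009 -0.   ] tilt 0.05
```

Torque of 0.71 N m at 21°, so it's a wrong key. I'll turn it back past its start and draw it out.

```bash
python3 -m jog '[[[0,0,0,0,-0.9],[0,0,0,0,-0.9],[0,0,0,0,-0.9],[0,0,0,0,-0.9],[0,0,0,0,-0.9],[0,0,0,0,-0.9],[0,0,0,0,0]]]'
python3 -c "
from h import *
go(.5166,.0332,.0893,-8.65)"
python3 -m jog '[[[0,0,0,0,-0.1],[0,0,0,0,0]]]'
python3 -c "
from h import *
go(.5166,.0332,.0893,-8.65)"
```

```text
time: 11.38
position: [0.5169, 0.0331, 0.0893]
tool_rot: [-2.281, -2.159, 0.002]
ft_force: [-4.1, 0.1, 7.7]
grip_width: 0.116
t 11.38 pos [0.5169 0.0331 0.0893] az -3.15 F [-4.1  0.1  7.7] T [ 0.15  1.01 -0.1 ] q7 -0.33 w 0.116
now [ 0.003 -0.008  0.   ] turn 1.101 after turn [ 0.002 -0.008  0.   ] tilt 0.09
time: 11.62
position: [0.5169, 0.033, 0.0893]
tool_rot: [-2.272, -2.168, 0.002]
ft_force: [-4.4, 0.2, 7.5]
grip_width: 0.11
t 11.62 pos [0.5169 0.033  0.0893] az -2.69 F [-4.4  0.2  7.5] T [ 0.1   1.08 -0.12] q7 -0.32 w 0.11
now [ 0.004 -0.007 -0.   ] turn 1.192 after turn [ 0.003 -0.007 -0.   ] tilt 0.09
```

```bash
python3 -m jog '[[[0,0,0,0,-0.2],[0,0,0,0,0]]]'
python3 -c "
from h import *
go(.5166,.0332,.0893,-8.65)"
```

```text
time: 11.88
position: [0.5168, 0.033, 0.0893]
tool_rot: [-2.254, -2.187, 0.002]
ft_force: [-4.3, -0.5, 6.9]
grip_width: 0.112
t 11.88 pos [0.5168 0.033  0.0893] az -1.71 F [-4.3 -0.5  6.9] T [ 0.17  1.09 -0.26] q7 -0.31 w 0.112
now [ 0.005 -0.006  0.001] turn 1.388 after turn [ 0.005 -0.007  0.001] tilt 0.1
```

```bash
python3 -m jog '[[[0,0,0,0,0.8],[0,0,0,-0.1,0],[0,0,0,-0.3,0],[0,0,0,-0.4,0],[0,0,0,-0.5,0],[0,0,0,-0.6,0],[0,0,0,0,0]]]'
python3 -c "
from h import *
go(.5172,.1923,.165,-2.6)"
```

```text
time: 12.75
position: [0.5193, 0.0328, 0.1671]
tool_rot: [2.326, 2.106, 0.005]
ft_force: [-0.6, 0.3, -2.2]
grip_width: 0.113
t 12.75 pos [0.5193 0.0328 0.1671] az -5.67 F [-0.6  0.3 -2.2] T [-0.01 -0.06 -0.01] q7 -0.31 w 0.113
now [ 3.963 -0.447  0.05 ] turn -0.614 after turn [ 3.981 -0.234  0.05 ] tilt 0.3
```

```bash
python3 -m jog '[[[0,0,0,-0.2,-0.61],[0,1,-0.06,0,0],[0,1,-0.06,0,0],[0,1,-0.06,0,0],[0,0.97,-0.06,0,0],[0,0,0,0,0],[0,0,0,0,0]]]'
python3 -c "
from h import *
go(.5167,.1918,.165,-2.6)"
```

```text
time: 13.62
position: [0.515, 0.1909, 0.1719]
tool_rot: [2.272, 2.17, -0.002]
ft_force: [0.6, -0.6, -0.6]
grip_width: 0.114
t 13.62 pos [0.515  0.1909 0.1719] az -2.62 F [ 0.6 -0.6 -0.6] T [-0.06 -0.08 -0.  ] q7 -0.61 w 0.114
now [0.024 0.042 0.171] turn -0.004 after turn [0.024 0.042 0.171] tilt 0.08
```

Tip is at about .108. Next: lower it to just inside the slot and check the force.

```bash
python3 -m jog '[[[0,0.02,0.04,0.4,0],[0,0,0,0.5,0],[0,0,0,0.2,0],[0,0,0,0.1,0],[0,0,0,0,0],[0,0,0,0,0]]]'
python3 -c "
from h import *
go(.5167,.1918,.0756,-2.6)"
```

```text
time: 14.38
position: [0.5171, 0.1927, 0.125]
tool_rot: [2.271, 2.17, 0.001]
ft_force: [-0.1, -0.4, -1.7]
grip_width: 0.11
t 14.38 pos [0.5171 0.1927 0.125 ] az -2.61 F [-0.1 -0.4 -1.7] T [-0.01 -0.08 -0.01] q7 -0.65 w 0.11
now [-0.023 -0.01   1.235] turn -0.003 after turn [-0.023 -0.01   1.235] tilt 0.05
```

```bash
python3 -m jog '[[[0,-0.02,0,0.2,0],[0,0,0,0.3,0],[0,0,0,0.3,0],[0,0,0,0.3,0],[0,0,0,0.1,0],[0,0,0,0.03,0],[0,0,0,0,0]]]'
python3 -c "
from h import *
go(.5167,.1918,.0756,-2.6)"
```

```text
time: 15.25
position: [0.517, 0.1919, 0.0755]
tool_rot: [2.271, 2.17, 0.001]
ft_force: [0.4, 0.6, -0.2]
grip_width: 0.108
t 15.25 pos [0.517  0.1919 0.0755] az -2.62 F [ 0.4  0.6 -0.2] T [ 0.02 -0.13 -0.01] q7 -0.7 w 0.108
now [-0.002 -0.007 -0.002] turn -0.003 after turn [-0.002 -0.007 -0.002] tilt 0.04
```

```bash
python3 -m jog '[[[0.5,0,0,0,0],[0.5,0,0,0,0],[0.5,0,0,0,0],[0.5,0,0,0,0],[0.5,0,0,-0.5,0],[0.5,0,0,-0.6,0],[0.5,0.67,0,0,0],[0.5,0.67,0,0,0],[0.5,0,0,0,0]]]'
python3 -c "
from h import *
go(.5193,.2450,.0755,-2.4)
im,d=eyes.get_image('side');T=proj('side',[[.517,.22,.09]])[0].astype(int);print(T)
c=im[T[1]-40:T[1]+40,T[0]-50:T[0]+50,::-1];cv2.imwrite('pics/s3.png',cv2.resize(c,None,fx=7,fy=7,interpolation=2))"
```

```text
time: 16.38
position: [0.5189, 0.2481, 0.121]
tool_rot: [-2.267, -2.174, -0.004]
ft_force: [-0.2, -0.2, 0.4]
grip_width: 0.499
t 16.38 pos [0.5189 0.2481 0.121 ] az -2.4 F [-0.2 -0.2  0.4] T [-0.05 -0.09 -0.08] q7 -0.77 w 0.499
now [-0.079  0.011  1.138] turn -0.0 after turn [-0.079  0.011  1.138] tilt 0.15
[231 253]
```

View pics/s3.png

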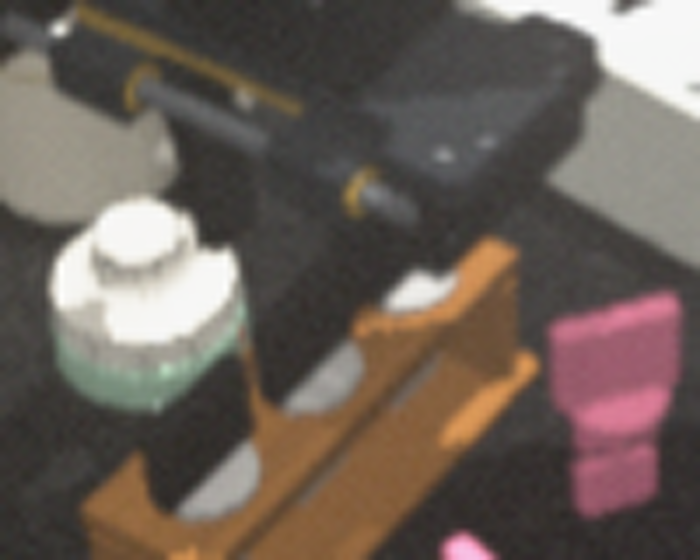

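The first key stands seated again; its collar is at crop px (430,290). Now grasping the middle key.

```bash
python3 -m jog '[[[0.5,0,0,0.4,0],[0.5,0,0,0.4,0],[0.5,0,0,0.3,0],[0,0,0,0,0],[0,0,0,0,0],[0,0,0,0,0],[0,0,0,0,0],[0,0,0,0,0],[0,0,0,0,0]]]' 40
python3 -c "
from h import *
go(.5193,.2450,.0755,-2.4)"
```

```text
time: 17.55
position: [0.5194, 0.2453, 0.0757]
tool_rot: [2.271, 2.17, 0.001]
ft_force: [-0.4, -0.3, 2.8]
grip_width: 0.113
t 17.55 pos [0.5194 0.2453 0.0757] az -2.62 F [-0.4 -0.3  2.8] T [-0.09 -0.09  0.03] q7 -0.81 w 0.113
now [-0.009 -0.003  0.006] turn -0.044 after turn [-0.009 -0.003  0.006] tilt 0.04
```

```bash
python3 -m jog '[[[0,0,0,-0.5,0],[0,0,0,-1,0],[0,0,0,-1,0],[0,0,0,-0.4,0],[0,-0.9,0.18,0,0],[0,-1,0,0,0],[0,-1,0,0,0],[0,-1,0,0,0],[0,-0.9,0,0,0],[0,-0.5,0,0,0]]]'
python3 -m jog '[[[0,0,0,0.4,0.6],[0,0,0,0.4,0.61],[0,0,0,0,0],[0,0,0,0,0]]]'
python3 -c "
from h import *
go(.5168,.0328,.1389,-8.65)"
```

```text
time: 18.8
position: [0.5159, 0.0305, 0.1909]
tool_rot: [-2.275, -2.167, 0.003]
ft_force: [-0.1, 0.0, -0.6]
grip_width: 0.111
time: 19.3
position: [0.5167, 0.0333, 0.1597]
tool_rot: [2.382, 2.048, 0.0]
ft_force: [0.4, 1.0, 0.1]
grip_width: 0.109
t 19.3 pos [0.5167 0.0333 0.1597] az -8.6 F [0.4 1.  0.1] T [ 0.05 -0.07  0.02] q7 -0.36 w 0.109
now [-0.012  0.003  0.52 ] turn 0.009 after turn [-0.012  0.003  0.52 ] tilt 0.01
```

```bash
python3 -m jog '[[[0,0,0,0.3,0],[0,0,0,0.1,0],[0,0,0,0.12,0],[0,0,0,0,0]]]'
python3 -c "
from h import *
go(.5168,.0328,.0893,-8.65)"
python3 -m jog '[[[0,0,0,0.15,0],[0,0,0,0.2,0],[0,0,0,0.2,0],[0,0,0,0.2,0],[0,0,0,0,0]]]'
python3 -c "
from h import *
go(.5168,.0328,.0893,-8.65)"
```

```text
time: 19.8
position: [0.5164, 0.0331, 0.1381]
tool_rot: [-2.382, -2.047, 0.001]
ft_force: [0.1, 0.4, -0.7]
grip_width: 0.111
t 19.8 pos [0.5164 0.0331 0.1381] az -8.66 F [ 0.1  0.4 -0.7] T [-0.03 -0.11 -0.03] q7 -0.38 w 0.111
now [-0.006  0.013  1.219] turn -0.002 after turn [-0.006  0.013  1.219] tilt 0.05
time: 20.42
position: [0.516, 0.0331, 0.1076]
tool_rot: [-2.382, -2.047, 0.002]
ft_force: [0.5, 0.8, -0.3]
grip_width: 0.111
t 20.43 pos [0.516  0.0331 0.1076] az -8.66 F [ 0.5  0.8 -0.3] T [-0.02 -0.07  0.02] q7 -0.41 w 0.111
now [-0.005  0.021  0.459] turn -0.002 after turn [-0.005  0.021  0.459] tilt 0.09
```

```bash
python3 -m jog '[[[0,0,0.02,0.2,0],[0,0,0,0.18,0],[0,0,0,0.08,0],[0,0,0,0.03,0],[0,0,0,0,0]]]'
python3 -c "
from h import *
go(.5168,.0328,.0893,-8.65)"
python3 -m jog '[[[0,0,0,0,0.7],[0,0,0,0,0.7],[0,0,0,0,0.7],[0,0,0,0,0.7],[0,0,0,0,0.7],[0,0,0,0,0.2],[0,0,0,0,0]]]'
python3 -c "
from h import *
go(.5168,.0328,.0893,-8.65)"
```

```text
time: 21.05
position: [0.5172, 0.033, 0.0897]
tool_rot: [2.383, 2.047, -0.002]
ft_force: [-2.7, -0.8, 6.4]
grip_width: 0.118
t 21.05 pos [0.5172 0.033  0.0897] az -8.67 F [-2.7 -0.8  6.4] T [-0.12  0.78  0.02] q7 -0.43 w 0.118
now [-0.005 -0.008  0.01 ] turn -0.004 after turn [-0.005 -0.008  0.01 ] tilt 0.08
time: 21.92
position: [0.5174, 0.0337, 0.0897]
tool_rot: [-2.681, -1.638, 0.0]
ft_force: [-1.6, 0.7, 5.6]
grip_width: 0.109
t 21.93 pos [0.5174 0.0337 0.0897] az -27.14 F [-1.6  0.7  5.6] T [0.19 0.68 0.03] q7 -0.74 w 0.109
now [-0.027 -0.003  0.01 ] turn -3.698 after turn [-0.024 -0.011  0.01 ] tilt 0.01
```

```bash
python3 -m jog '[[[0,0,0,0,0.4],[0,0,0,0,0.4],[0,0,0,0,0.2],[0,0,0,0,0]]]'
python3 -c "
from h import *
go(.5168,.0328,.0893,-8.65)"
```

```text
time: 22.42
position: [0.5175, 0.0338, 0.0897]
tool_rot: [-2.749, -1.52, -0.0]
ft_force: [-2.1, 1.2, 4.9]
grip_width: 0.112
t 22.43 pos [0.5175 0.0338 0.0897] az -32.14 F [-2.1  1.2  4.9] T [0.26 0.59 0.04] q7 -0.82 w 0.112
now [-0.03  -0.003  0.01 ] turn -4.698 after turn [-0.026 -0.015  0.01 ] tilt 0.01
```

It turns freely past the ward, so this key fits. I'll turn it on to the stop.

```bash
python3 -m jog '[[[0,0,0,0,0.9],[0,0,0,0,0.9],[0,0,0,0,0.9],[0,0,0,0,0.9],[0,0,0,0,0.9],[0,0,0,0,0.9],[0,0,0,0,0.9],[0,0,0,0,0.9],[0,0,0,0,0.9],[0,0,0,0,0.9]]]'
python3 -c "
from h import *
go(.5168,.0328,.0893,-83.1)"
python3 -m jog '[[[0,0,0,0,0.5],[0,0,0,0,0.5],[0,0,0,0,0.2],[0,0,0,0,0]]]'
python3 -c "
from h import *
go(.5168,.0328,.0893,-83.1)"
```

```text
time: 23.68
position: [0.5183, 0.0326, 0.0897]
tool_rot: [3.121, 0.347, 0.003]
ft_force: [-1.5, -1.1, 3.4]
grip_width: 0.113
t 23.68 pos [0.5183 0.0326 0.0897] az -77.31 F [-1.5 -1.1  3.4] T [-0.26  0.08  0.03] q7 -1.59 w 0.113
now [-0.036 -0.014  0.011] turn 1.157 after turn [-0.037 -0.01   0.011] tilt 0.11
time: 24.18
position: [0.5183, 0.0324, 0.0897]
tool_rot: [3.135, 0.188, 0.003]
ft_force: [0.4, -3.1, 4.9]
grip_width: 0.113
t 24.18 pos [0.5183 0.0324 0.0897] az -83.15 F [ 0.4 -3.1  4.9] T [-0.48  0.04  0.05] q7 -1.68 w 0.113
now [-0.037 -0.014  0.01 ] turn -0.011 after turn [-0.037 -0.014  0.01 ] tilt 0.12
```

Turning a bit more, until the stop is felt.

```bash
python3 -m jog '[[[0,0,0,0,0.2],[0,0,0,0,0.2],[0,0,0,0,0]]]'
python3 -c "
from h import *
go(.5168,.0328,.0893,-83.1)"
```

```text
time: 24.55
position: [0.5183, 0.0325, 0.0897]
tool_rot: [3.137, 0.134, 0.003]
ft_force: [-0.6, -2.5, 4.8]
grip_width: 0.113
t 24.55 pos [0.5183 0.0325 0.0897] az -85.1 F [-0.6 -2.5  4.8] T [-0.55  0.03  0.34] q7 -1.72 w 0.113
now [-0.037 -0.012  0.01 ] turn -0.4 after turn [-0.036 -0.013  0.01 ] tilt 0.12
```

At the stop: 0.34 N m at 76.4°. Release, lift, and line up for the push.

```bash
python3 -m jog '[[[0.5,0,0,0,0],[0.5,0,0,0,0],[0.5,0,0,0,0],[0.5,0,0,0,0],[0.5,0,0,0,0],[0.5,0,0,-0.5,0],[0.5,0,0,-0.8,0],[0.5,0,0,-0.5,0.9],[0.5,0,0,0,0.9],[0.5,0,0,0,0.92]]]'
python3 -m jog '[[[0,0,0.5,0,0],[0,-0.04,0.49,0,0],[0,0,0,0,0],[0,0,0,0,0],[0,0,0,0,0],[0,0,0,0,0]]]'
python3 -c "
from h import *
go(.5109,-.0063,.083,-98.7)
im,d=eyes.get_image('side');T=proj('side',[[.512,.0,.09]])[0].astype(int);print(T)
c=im[T[1]-50:T[1]+50,T[0]-60:T[0]+60,::-1];cv2.imwrite('pics/s4.png',cv2.resize(c,None,fx=6,fy=6,interpolation=2))"
```

```text
time: 25.8
position: [0.5176, 0.033, 0.1613]
tool_rot: [3.132, -0.244, 0.001]
ft_force: [0.1, -0.5, 1.1]
grip_width: 0.5
time: 26.55
position: [0.51, -0.0052, 0.1609]
tool_rot: [-3.132, 0.238, -0.0]
ft_force: [0.6, 0.1, 0.7]
grip_width: 0.009
t 26.55 pos [ 0.51   -0.0052  0.1609] az -98.7 F [0.6 0.1 0.7] T [ 0.04  0.01 -0.03] q7 -1.81 w 0.009
now [0.028 0.025 1.949] turn -0.001 after turn [0.028 0.025 1.949] tilt 0.01
[279 202]
```

View pics/s4.png

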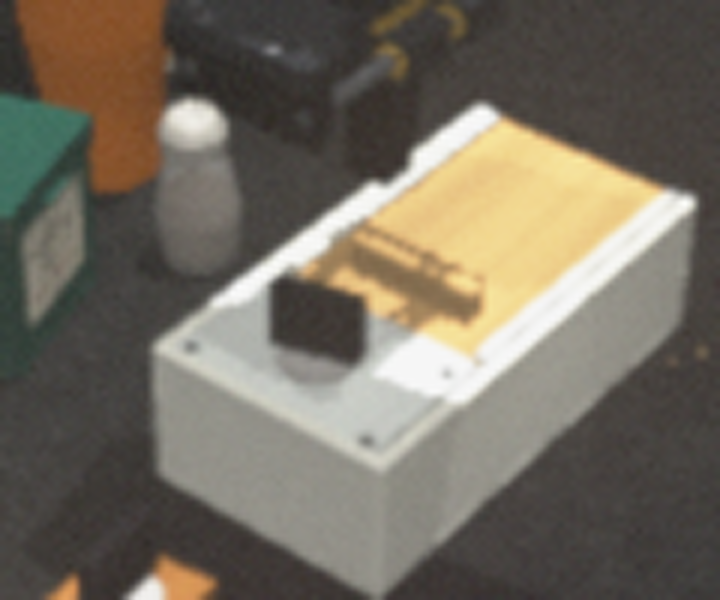

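The key sits turned in the lock, at crop px (318,325). Lowering the shut fingers between the key and the bar.

```bash
python3 -m jog '[[[0,0.02,0.03,0.7,0],[0,0,0,0.7,0],[0,0,0,0.4,0],[0,0,0,0.12,0],[0,0,0,0,0]]]'
python3 -c "
from h import *
go(.5109,-.0063,.083,-98.7)"
python3 -m jog '[[[0,0,0.2,0,0],[0,0,0.2,0,0],[0,0,0.2,0,0],[0,0,0.2,0,0],[0,0,0,0,0]]]'
python3 -c "
from h import *
go(.5109,-.0063,.083,-98.7)"
```

```text
time: 27.22
position: [0.5108, -0.0071, 0.0845]
tool_rot: [-3.132, 0.24, -0.001]
ft_force: [0.3, 0.7, 0.3]
grip_width: 0.001
t 27.23 pos [ 0.5108 -0.0071  0.0845] az -98.76 F [0.3 0.7 0.3] T [-0.01 -0.01  0.06] q7 -1.86 w 0.001
now [-0.002 -0.02   0.038] turn -0.012 after turn [-0.002 -0.02   0.038] tilt 0.03
time: 27.85
position: [0.5053, -0.0402, 0.0841]
tool_rot: [3.131, -0.242, -0.0]
ft_force: [0.6, -0.3, -0.5]
grip_width: 0.004
t 27.85 pos [ 0.5053 -0.0402  0.0841] az -98.85 F [ 0.6 -0.3 -0.5] T [0.05 0.   0.02] q7 -1.79 w 0.004
now [ 0.008 -0.858  0.027] turn -0.031 after turn [ 0.01  -0.858  0.027] tilt 0.06
```

```bash
python3 -m jog '[[[0,0,0.3,0,0],[0,0,0.3,0,0],[0,0,0.3,0,0],[0,0,0.3,0,0]]]'
python3 -c "
from h import *
go(.5109,-.0063,.083,-98.7)
im,d=eyes.get_image('top');P=cloud('top',d);P[d==0]=0
v,u=np.mgrid[:420,:560];box=(u>255)&(u<395)&(v>175)&(v<265)
cv2.imwrite('pics/t2.png',cv2.resize(im[170:270,250:400,::-1],None,fx=5,fy=5,interpolation=2))"
```

```text
time: 28.35
position: [0.498, -0.0873, 0.0841]
tool_rot: [3.132, -0.241, -0.0]
ft_force: [0.9, 2.7, 0.7]
grip_width: 0.005
t 28.35 pos [ 0.498  -0.0873  0.0841] az -98.79 F [0.9 2.7 0.7] T [ 0.57 -0.09  0.03] q7 -1.69 w 0.005
now [ 0.009 -2.049  0.027] turn -0.019 after turn [ 0.012 -2.049  0.027] tilt 0.01
```

View pics/t2.png

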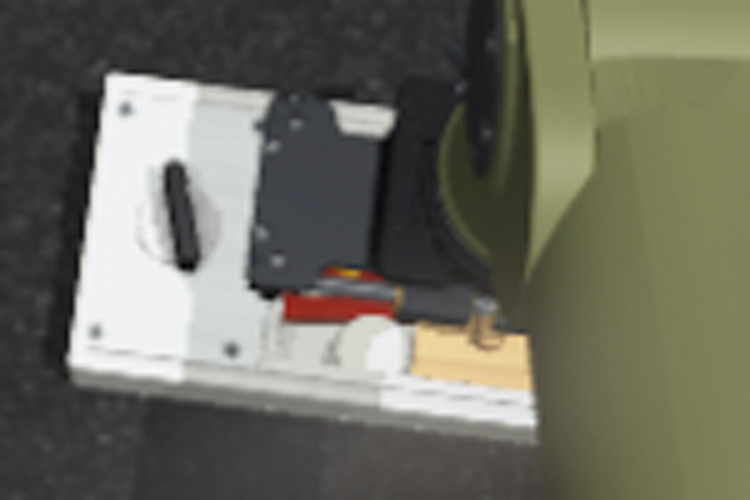

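The lid is opening (red matches are visible), with 2.7 N of push. Continuing to the stop.

```bash
python3 -m jog '[[[0,0,0.25,0,0],[0,0,0.25,0,0],[0,0,0.2,0,0]]]'
python3 -c "
from h import *
go(.5109,-.0063,.083,-98.7)"
python3 -m jog '[[[0,0,0.1,0,0],[0,0,0.1,0,0]]]'
python3 -c "
from h import *
go(.5109,-.0063,.083,-98.7)"
python3 -m jog '[[[0,0,0.1,0,0],[0,0,0.1,0,0]]]'
```

```text
time: 28.78
position: [0.4938, -0.1146, 0.084]
tool_rot: [3.132, -0.241, -0.0]
ft_force: [1.0, 1.4, 0.0]
grip_width: 0.008
t 28.77 pos [ 0.4938 -0.1146  0.084 ] az -98.78 F [1.  1.4 0. ] T [ 0.52 -0.11 -0.  ] q7 -1.63 w 0.008
now [ 0.008 -2.742  0.026] turn -0.016 after turn [ 0.012 -2.742  0.026] tilt 0.01
time: 29.02
position: [0.4927, -0.1218, 0.084]
tool_rot: [-3.132, 0.24, 0.0]
ft_force: [1.7, 8.8, -0.0]
grip_width: 0.003
t 29.02 pos [ 0.4927 -0.1218  0.084 ] az -98.77 F [ 1.7  8.8 -0. ] T [ 2.35 -0.49  0.02] q7 -1.62 w 0.003
now [ 0.009 -2.923  0.027] turn -0.014 after turn [ 0.012 -2.923  0.027] tilt 0.03
time: 29.28
position: [0.4927, -0.1219, 0.0841]
tool_rot: [-3.123, 0.234, -0.0]
ft_force: [2.3, 21.3, 2.4]
grip_width: 0.006
```

Stop reached: 21 N, with no further travel. Back off, lift, and check.

```bash
python3 -m jog '[[[0,0,-0.3,0,0],[0,0,-0.3,0,0],[0,0,0,0,0],[0,0,0,-0.6,0],[0,0,0,-1,0],[0,0,0,-1,0],[0,0,1,0,0],[0,0,1,0,0],[0,0,1,0,0],[0,0,1,0,0]]]'
python3 -m jog '[[[0,0,1,0,0],[0,0,1,0,0],[0,0,1,0,0],[0,0,1,0,0],[0,0,0,0,0],[0,0,0,0,0]]]'
python3 - <<'E'
from h import *
go(.51,0,.08,-98.7)
im,d=eyes.get_image('top');P=cloud('top',d);P[d==0]=0
v,u=np.mgrid[:420,:560];box=(u>300)&(u<395)&(v>175)&(v<265)
b=rect(P,box&(P[...,2]>.0885)&(P[...,2]<.11));print("bar",b)
print("travel from keyhole",71-0,np.hypot(b[0][0]-516.9,b[0][1]-33.2)-71)
cv2.imwrite('pics/t3.png',cv2.resize(im[100:320,130:420,::-1],None,fx=2.7,fy=2.7,interpolation=2))
E
```

```text
time: 30.52
position: [0.4699, -0.2665, 0.1883]
tool_rot: [3.131, -0.242, -0.0]
ft_force: [0.0, -0.2, -0.1]
grip_width: 0.002
time: 31.28
position: [0.4462, -0.422, 0.1879]
tool_rot: [-3.132, 0.241, 0.001]
ft_force: [0.6, -0.0, 0.0]
grip_width: 0.005
t 31.27 pos [ 0.4462 -0.422   0.1879] az -98.79 F [ 0.6 -0.   0. ] T [0.08 0.04 0.03] q7 -1.08 w 0.005
now [ -0.034 -10.669   2.704] turn -0.018 after turn [ -0.017 -10.669   2.704] tilt 0.05
bar ((490.5667724609375, -134.30615234375), (12.674972534179688, 69.30680847167969), 81.47228240966797)
travel from keyhole 71 98.56340980775192
```

View pics/t3.png

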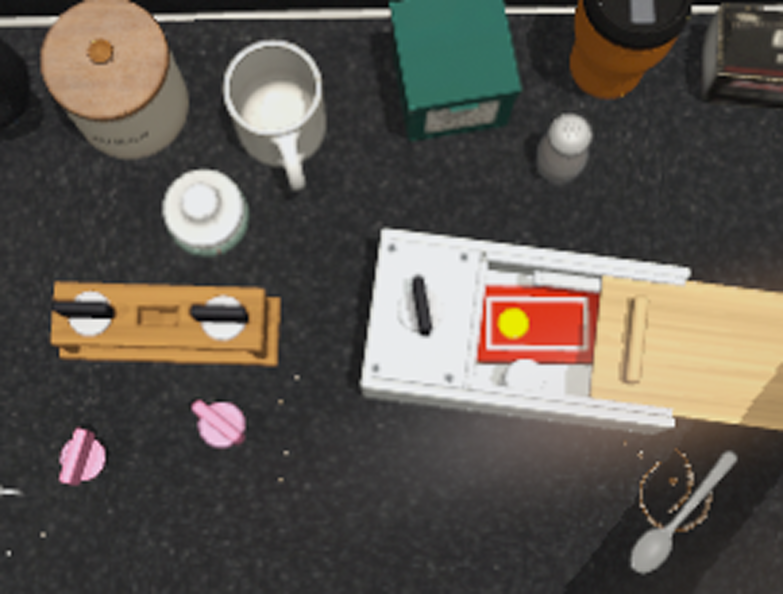

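The lid is open, and its bar has moved 100.2 mm from the first measurement (px (635,340) in the crop). The fitting key is turned in the lock (px (422,305)), the tried key stands upright in its slot (px (222,315)), and the things around it haven't moved.

```bash
python3 -c "
from bench import job
print(job.close_job())"
```

```text
the job is handed in; nothing more can be done
None
```

The white box is open and the job is handed in, at about 31 s of the 72 s allowed.

- **Wrong key:** the key in the slot nearest the box struck the ward, at 0.71 N m after about 21°. I turned it back to its start stop, drew it out and put it back upright in its slot.
- **Fitting key:** the middle key turned freely. I took it clockwise to its stop, 0.34 N m at 76°, and left it in the lock. The third key was never needed.
- **Lid:** I pushed it by its bar until it stopped, with the force rising to 21 N and no further travel.

**Last checks:** the top camera shows the bar 100.2 mm from where I first measured it. Measured from my keyhole estimate instead, the travel is 98.6 mm; that difference is within the camera's calibration error. The two keys in the stand are upright. By eye, the mug, timer, salt shaker and teaspoon are standing where they were. The arm is clear of everything. No check failed.

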